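# Clear the inspection slide and hold a circuit board at the camera's detent

## Robot

A 6-joint arm with a two-finger parallel gripper is mounted at the origin on the work surface. World frame = base frame: x ahead of the robot, y to its left, z up, the work surface at z = 0. Lengths are in m, angles in rad, forces in N, time in s.
With the tool pointing down it reaches from about 0.275 to 0.725 m from the base axis. Payload 5.6 kg.
Tool frame: the origin (TCP) lies midway between the tips of the shut fingers; the grasp point (between the pads) lies tcp_to_grasp behind it (tcp_to_grasp is the distance from the TCP to the grasp point, in m); z points along the fingers, y is the line along which they close (so a half turn about z gives the same grasp; the last joint's range is limited). The gripper opens to 85 mm and grips with 20 to 120 N. Pads are 22 mm wide; open, the fingers measure 114 mm over their backs; the gripper's body (76 mm by 85 mm) begins 54 mm behind the grasp point. The pads swing forward as they close: fully open they stand 13 mm farther back than shut.
Start: joints at [-0.94, 0.255, 0.108, 0, -1.424, -0.285], TCP at [0.186, -0.517, 0.231] pointing down, gripper open.
Joint ranges: [-2.95, 2.95], [-1.21, 1.97], [-1.09, 1.5], [-2.87, 1.71], [-2.94, -0.07], [-3.05, 3.05]. Speed limits (rad/s): [2.57, 2.57, 3.14, 3.14, 3.14, 3.14].

## Interface

Orientations are given as [roll, pitch, yaw] about the fixed x, y, z axes, in that order (R = Rz(yaw) Ry(pitch) Rx(roll)).
In Python, from station import observe, capture, get_calibration, close_job, tcp_to_grasp gives the robot as it stands.
- The arm moves only by the tool servo_tool, never from a script. Its argument "rows" is a list of rows, each an object of numbers: "x", "y", "z": the shift along the tool's x, y, z in mm; "ax", "ay", "az": the turn, a rotation vector about the tool's x, y, z in rad; "claw": the opening, from 0 (shut) to 1 (fully open). In form: [{"x": .., "y": .., "z": .., "ax": .., "ay": .., "az": .., "claw": ..}, ...]. A call has 1 to 10 rows; each row is the pose to reach, as a shift and turn from the pose commanded when the call began, along the tool's axes at that moment; what a row does not reach only later rows make up. A row lasts 1/10 s, in which the tool goes at most 50 mm and 8.59 degrees, less where a joint would pass 70% of its speed; a pose out of reach is approached as far as the arm can. A call with a gripper value outside its range is refused whole. The fingers move at their own pace and stop on an object; "squeeze" is the grip in N (left out, the last holds). Time passes only in rows, so rows that repeat a pose let the fingers close. It gives the time, the measured TCP pose, the force, the opening and the grip force at its end, in the units of the state.
- observe(): the state, without advancing time (a new reading comes with each control period).
- capture(name): name is "scene" or "top" or "wrist"; returns the picture (384x512x3 uint8, red, green, blue); there is no depth.
- get_calibration(name): a dict with "intrinsics" (3x3 intrinsics, pixels), "rvec" (rotation vector, rad) and "tvec" (3), from world to camera coordinates, as OpenCV has them. Camera axes: x right, y down, z forward; pixel columns grow to the right and rows downward; lengths in m; the calibration is good to about 2 mm. A picture is of the moment at which its call begins: read the wrist's pose just before it. get_calibration takes no time and is no camera call; for the wrist camera it gives the pose at the moment of the call.
- close_job(): hands the job in; it is judged then, once.
The state is a dict: "clock": time; "joints": joint angles; "joint_vel": joint speeds; "effort": joint torques, N m; "tcp_pos": TCP position; "tcp_rot": TCP orientation; "contact_force": force on the tool from outside, world axes, zero at the start; "torque": the same for the moment, N m; "width": finger opening in m; "gripper_force": force on a finger pad.
Only numpy, scipy, OpenCV 4.12 (cv2) and the standard library are available. Lean on these libraries where they do the work, as an engineer would, in place of code of your own. Each camera call takes 0.05 s, during which the arm holds its last target. There are 200 camera calls.

## Task

On the inspection slide, first pick the white and the orange plastic offcuts off the rail and put both in the grey scrap bin. Then take the carriage that carries the green circuit board by its blue tab, slide it along the rail towards the yellow camera station until you feel its notch drop onto the station's ball detent, and finish there still gripping the tab, with the carriage seated in the detent and at rest. Leave the other things on the bench where they are.

Things in the scene. Friction and masses are not known exactly. Their poses are not given: they have to be found in the camera images.
- rail: The slide's base, screwed down: base plate 100 (x) x 470 (y) x 6 and on it a dark steel bar 50 wide (x), 460 long, its flat top 22 above the bench; an end stop 70 x 12, 36 above the bench, at each end of y. Origin at the centre of the underside; y runs along the rail from the carriage's start towards the station; x points away from the robot; z up.
- carriage: Aluminium carriage sliding along the rail's y (about 1.2 N of friction, 0.4 kg, 300 of travel), plate 105 (x, from -60 to +45) x 100 (y), top 36 above the bench; a green circuit board on it on the +x side reaches 47 above the bench. Origin on the rail's centre line at bench level, midway along the carriage; axes parallel to the rail's. It can only slide.
- tab (a point): Grip point on the carriage's blue upright tab: 14 thick along the rail's y, 30 wide along x, from 36 to 78 above the bench. The point lies in the middle of the tab, 66 above the bench, 42 to the -x side of the carriage's origin. Pinch it from above with the fingers closing along the rail's y.
- notch (a point): The notch in the brass-coloured strip on the carriage's +x side, midway along the carriage (45 in x from its origin, 22 above the bench): a gap of 9 in the strip, flat lands out to 30 either side of it, then ramps to 50. Seated means that this point is level with detent along the rail's y. Axes parallel to the rail's.
- detent (a point): Where the sprung ball (radius 6) of the station meets the carriage's strip. Axes parallel to the rail's. As the carriage comes, the strip's ramp meets the ball about 40 before the notch (adds 2 to 3 N), the land drags lightly, then the ball drops into the notch: it draws the carriage to the centre from up to 2 either side, and leaving takes about 8 to 11 N along the rail.
- station: Yellow station block on the rail's +x side (34 long in y, 46 high, x 57 to 87 from the rail's centre line), red pointer on top in line with the ball; behind it a camera post 175 to +x of the centre line, 202 high, whose head reaches in to 140. Clamped: its place along the rail differs from start to start, but it does not move. Origin on the rail's centre line at bench level; axes as the rail's.
- offcut_white: White U-shaped cable-duct offcut lying flat, open side up, 38 (x) x 26 (y) x 20 high, walls 5, about 25 g, loose on top of the rail bar. Origin at the centre of its underside. Pinch it across its 26 (y) sides.
- offcut_orange: Orange plastic offcut, stepped, 36 (x) x 24 (y), 12 high, 20 high over its -x part (x from -18 to +2), about 30 g, loose on top of the rail bar. Origin at the centre of its underside. Pinch it across its 24 (y) sides.
- scrap_bin: Grey open scrap bin, 130 x 130 x 70 high, walls 4, loose, 0.7 kg. Origin at the centre of its underside. It stands on the left or the right of the robot, the parts tray on the other side.
- parts_tray: Blue divided parts tray, 120 x 130 x 35, loose: bystander, leave alone. Origin at the centre of its underside.
- multimeter: Green and black handheld multimeter lying flat, 190 x 90, 48 high, loose: bystander. Origin at the centre of its underside, long along its x.
- spool: Solder spool, upright, diameter 56, height 46, loose: bystander. Origin at the centre of its underside.
- flux_jar: Amber jar with a white lid, diameter 52, height 65, loose: bystander. Origin at the centre of its underside.
- screwdriver: Screwdriver about 160 long lying on the bench, loose: bystander. Long along its x.
- iron_stand: Blue soldering-iron stand with the iron in it, 130 x 75, about 150 high with the iron, loose: bystander. Origin at the centre of its underside.
Things that resemble listed ones, but are neither listed nor needed, are in the scene too. Of the things that look like the offcut_orange, the smallest one is meant.

How it is judged:
On the way, in this order (a step that is already met when the one before it is completed fails the run):
1. both offcuts lie in the scrap bin, released (x of offcut_white in the frame of scrap_bin between -0.06 and 0.06 m and y of offcut_white in the frame of scrap_bin between -0.06 and 0.06 m and x of offcut_orange in the frame of scrap_bin between -0.06 and 0.06 m and y of offcut_orange in the frame of scrap_bin between -0.06 and 0.06 m and z of offcut_white in the frame of scrap_bin between -0.005 and 0.045 m and z of offcut_orange in the frame of scrap_bin between -0.005 and 0.045 m and contact force between the fingers and offcut_white below 0.2 N and contact force between the fingers and offcut_orange below 0.2 N and angle between scrap_bin's own z axis and vertical below 0.2 rad), for 0.2 s.
2. the carriage is at the detent, gripped and still (y of notch in the frame of detent between -0.002 and 0.002 m and linear speed of carriage below 0.01 m/s and contact force between the fingers and carriage above 15 N), for 0.2 s.
At the end, for the whole second after the job is handed in: Both offcuts in the upright scrap bin (within 60 mm of its middle in x and y, origins under 45 mm high), let go; the notch within 2 mm of the detent along the rail, carriage still (under 10 mm/s), the fingers gripping it with over 15 N (all of step 1 and all of step 2); the arm keeps its last pose, push and grip.
It fails at once if the parts tray, multimeter, spool, flux jar, screwdriver or iron stand is moved more than 30 mm or tipped over (distance of any of parts_tray, multimeter, spool, flux_jar, screwdriver, iron_stand from where it was at the start of the episode above 0.03 m or angle between any of parts_tray, multimeter, spool, flux_jar, iron_stand's own z axis and vertical above 0.5 rad).
It also fails if it takes over 64 s, if anything falls off the work surface, if the arm or the gripper's body presses on something with over 40 N, if the wrist force passes 120 N, or if a joint passes its speed limit or range.

## Working session

There is one attempt and no reset: what is moved stays moved. The work goes in short steps, Python scripts to look and compute and a tool call to move; the robot and the scene stay as the last step left them, time stands still between calls to the robot, and variables do not carry over. Pictures are saved under pics/ and viewed, at most 10 in all, crops included, and the job is handed in when it is done.

Besides the shell and the picture viewer there is one more tool, called after "Request:" in YAML: its name, and indented under it one key for each argument. servo_tool: Moves the arm, as the interface text tells. Its arguments: {"type":"object","properties":{"rows":{"type":"array","items":{"type":"object","properties":{"x":{"type":"number"},"y":{"type":"number"},"z":{"type":"number"},"ax":{"type":"number"},"ay":{"type":"number"},"az":{"type":"number"},"claw":{"type":"number"}}}},"squeeze":{"type":"number"}},"required":["rows"]}

```bash
mkdir -p pics; ls; python3 - <<'E'
from station import *
import cv2,numpy as np
s=observe();print(s, tcp_to_grasp)
for n in("scene","top"):
    im=capture(n);cv2.imwrite(f"pics/{n}0.png",im[:,:,::-1]);c=get_calibration(n);print(n,c)
a=cv2.imread("pics/scene0.png");b=cv2.imread("pics/top0.png")
E
```

```text
pics
{'clock': 0.0, 'joints': array([-9.40405467e-01,  2.55759627e-01,  1.06977901e-01, -4.64918924e-04,
       -1.42389790e+00, -2.84632163e-01]), 'joint_vel': array([-0.00025656, -0.00127695, -0.0003131 , -0.00070189,  0.00115746,
       -0.00217861]), 'effort': array([-4.98312220e-04, -3.86626482e+01,  2.37935722e+01,  5.36548510e+00,
       -6.42914325e-03,  4.91485321e-05]), 'tcp_pos': array([ 0.18629594, -0.51695196,  0.23038009]), 'tcp_rot': array([ 3.13965601e+00, -8.75588904e-05, -2.79590236e+00]), 'contact_force': array([-0.46614245,  0.08971244, -0.38361453]), 'torque': array([ 0.03048631, -0.07397245, -0.00343135]), 'gripper_force': 0.0, 'width': 0.0853313486518949} 0.0187
scene {'intrinsics': array([[394.66701002,   0.        , 249.39735173],
       [  0.        , 394.66701002, 195.79612168],
       [  0.        ,   0.        ,   1.        ]]), 'rvec': array([ 0.83710313,  2.69351881, -0.90245929]), 'tvec': array([ 0.51012972, -0.21655177,  1.37393336])}
top {'intrinsics': array([[481.87536131,   0.        , 250.34702204],
       [  0.        , 481.87536131, 187.56237539],
       [  0.        ,   0.        ,   1.        ]]), 'rvec': array([ 2.14199779, -2.11935602,  0.20444899]), 'tvec': array([-0.01865468,  0.60524702,  1.37135457])}
```

View pics/top0.png

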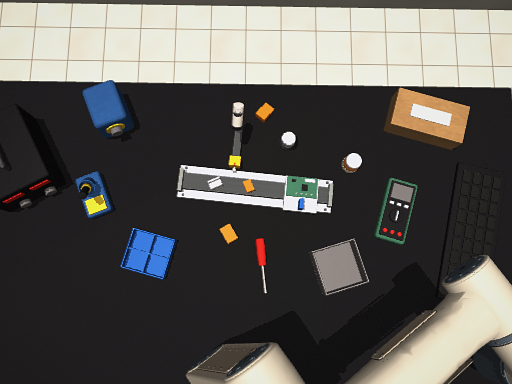

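View pics/scene0.png

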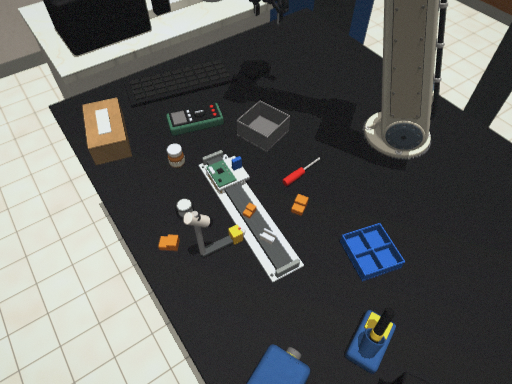

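Top view: the orange lookalikes are at (265,111), (249,186) and (229,233). The one on the rail bar, (249,186), is the smallest. The white offcut is at (215,182), bin at (340,267), carriage with blue tab at (301,203), station pointer near (235,165). I'll check this in a close crop.

```bash
cat > h.py <<'E'
import numpy as np,cv2
from station import *
def px2w(n,uv,z):
    c=get_calibration(n);R,_=cv2.Rodrigues(c["rvec"]);t=c["tvec"]
    d=R.T@np.linalg.inv(c["intrinsics"])@np.r_[uv,1];o=-R.T@t
    return o+d*(z-o[2])/d[2]
def w2px(n,p):
    c=get_calibration(n)
    return cv2.projectPoints(np.float64(p).reshape(-1,3),c["rvec"],c["tvec"],c["intrinsics"],None)[0][:,0]
E
python3 - <<'E'
from h import *
b=cv2.imread("pics/top0.png")
cv2.imwrite("pics/crop_top.png",cv2.resize(b[90:215,170:342],None,fx=4.6,fy=4.6,interpolation=cv2.INTER_CUBIC))
E
```

```text
(no output)
```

View pics/crop_top.png

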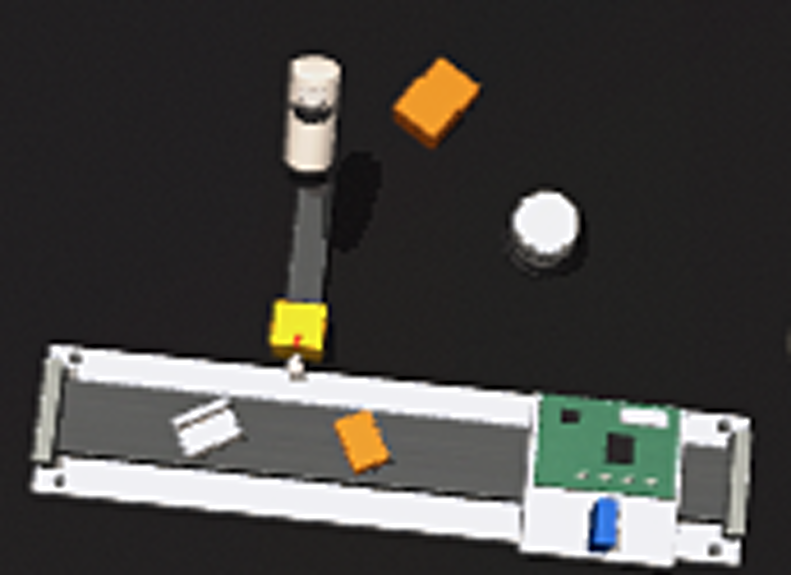

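```bash
python3 - <<'E'
from h import *
b=cv2.imread("pics/top0.png");s=4.6
f=lambda p:(np.array(p)+.5)/s-.5+[170,90]
c=[px2w("top",f(p),.006) for p in [(48,345),(750,415),(738,567),(33,490)]]
C=np.mean(c,0);d=c[0]-c[1]+c[3]-c[2];yaw=np.arctan2(-d[0],d[1])
print("rail",C,np.degrees(yaw),[np.linalg.norm(c[i]-c[i-1]) for i in range(4)])
R=np.array([[np.cos(yaw),-np.sin(yaw)],[np.sin(yaw),np.cos(yaw)]])
loc=lambda p:R.T@(p-C)[:2]*1000
for n,p,z in[("tabtop",(606,523),.078),("pointer",(298,340),.048),("stn corners",(272,300),.046),("",(328,306),.046),("ball",(296,370),.022),("carr",(540,395),.036),("",(522,552),.036),("",(676,566),.036)]:
    w=px2w("top",f(p),z);print(n,w,loc(w))
hsv=cv2.cvtColor(b,cv2.COLOR_BGR2HSV)
def rect(m,lo,hi,z,n):
    k=np.zeros(m.shape,np.uint8);k[lo[1]:hi[1],lo[0]:hi[0]]=m[lo[1]:hi[1],lo[0]:hi[0]]
    y,x=np.nonzero(k);P=np.array([px2w("top",(u,v),z)[:2] for u,v in zip(x,y)])
    (cx,cy),wh,_=r=cv2.minAreaRect(np.float32(P*1000));m=P.mean(0)
    ev,V=np.linalg.eigh(np.cov(P.T));v=V[:,1];v*=np.sign(v[0])
    print(n,len(P),"mean",m,"rect",cx,cy,wh,"long axis deg",np.degrees(np.arctan2(v[1],v[0])),"rail",loc(m if len(m)==3 else np.r_[m,0]), np.sqrt(ev*12)*1000)
org=((hsv[...,0]<20)&(hsv[...,1]>130)&(hsv[...,2]>90)).astype(np.uint8)
rect(org,(238,175),(260,197),.038,"orange")
wh=((hsv[...,1]<60)&(hsv[...,2]>130)).astype(np.uint8)
rect(wh,(205,174),(226,192),.04,"white")
# bin corners guess
for p in[(313,249),(354,240),(368,280),(325,293)]: print("bin",px2w("top",p,.07))
E
```

```text
rail [ 0.61246703 -0.02628986  0.006     ] -5.395199609601846 [np.float64(0.09887404618715756), np.float64(0.47275012920353443), np.float64(0.10306867384931621), np.float64(0.46939421322611374)]
tabtop [ 0.55655463 -0.16027695  0.078     ] [ -43.06657726 -138.65067076]
pointer [0.67954711 0.03632041 0.048     ] [60.89597883 68.64008855]
stn corners [0.70671717 0.05383221 0.046     ] [86.29913045 88.62897609]
 [0.70312272 0.01707164 0.046     ] [86.1770115  51.69328675]
ball [0.66524303 0.03799109 0.022     ] [46.49818935 68.95843251]
carr [ 0.64728885 -0.12262667  0.036     ] [ 43.72561363 -92.63590581]
 [ 0.54331863 -0.11053899  0.036     ] [-60.92054143 -90.37757385]
 [ 0.5352916  -0.21024872  0.036     ] [ -59.53681861 -190.40031316]
orange 109 mean [ 0.61500546 -0.00595967] rect 615.3456420898438 -5.96240234375 (37.34484100341797, 26.255613327026367) long axis deg 24.378649349562806 rail [ 0.61564153 20.47879578] [26.49260863 37.52698312]
white 155 mean [0.62898596 0.09338299] rect 627.0250854492188 93.99584197998047 (42.77128982543945, 60.11137390136719) long axis deg -48.74851615910448 rail [  5.19352028 120.69586579] [38.36036351 51.55594718]
bin [ 0.42575523 -0.19338782  0.07      ]
bin [ 0.45270626 -0.31192196  0.07      ]
bin [ 0.33997295 -0.34841742  0.07      ]
bin [ 0.30278343 -0.22557398  0.07      ]
```

Measured sizes match the description: rail 0.47 x 0.10, carriage edges, and orange about 37 x 26, so (249,186) is the right one. I'll work out the moves now.

```bash
cat >> h.py <<'E'
from scipy.spatial.transform import Rotation as Ro
def plan(p,yawdeg):
    s=observe();R0=Ro.from_euler("xyz",s["tcp_rot"]);Rt=Ro.from_euler("xyz",[np.pi,0,np.radians(yawdeg)])
    d=R0.inv().apply(np.array(p)-s["tcp_pos"])*1000
    print("shift mm",d.round(1),"turn",(R0.inv()*Rt).as_rotvec().round(3),"dist",np.linalg.norm(d).round(),"t",s["clock"])
E
python3 - <<'E'
from h import *
s=4.6;f=lambda p:(np.array(p)+.5)/s-.5+[170,90]
c=[px2w("top",f(p),.042) for p in [(172,430),(228,397),(243,430),(187,458)]]
print("white",np.mean(c,0)); 
for i in range(4):
    d=c[i]-c[i-1];print(np.linalg.norm(d),np.degrees(np.arctan2(d[1],d[0])))
plan([.615,-.006,.13],-156.5)
E
```

```text
white [0.62105886 0.09435638 0.042     ]
0.021018397896315655 29.026740085969145
0.042291614002928045 -58.118585334155334
0.02407126548534387 -154.88933691548593
0.04060494439683238 117.7702061889117
shift mm [-576.5  335.3  101. ] turn [ 0.002 -0.    -0.064] dist 675.0 t 0.1
```

Request:
servo_tool:
  rows:
    - {"x":-576,"y":335,"z":60,"az":-0.064,"claw":0.6}
    - {"x":-576,"y":335,"z":60,"az":-0.064,"claw":0.6}
    - {"x":-576,"y":335,"z":60,"az":-0.064,"claw":0.6}
    - {"x":-576,"y":335,"z":60,"az":-0.064,"claw":0.6}
    - {"x":-576,"y":335,"z":60,"az":-0.064,"claw":0.6}
    - {"x":-576,"y":335,"z":60,"az":-0.064,"claw":0.6}
    - {"x":-576,"y":335,"z":60,"az":-0.064,"claw":0.6}
    - {"x":-576,"y":335,"z":60,"az":-0.064,"claw":0.6}
    - {"x":-576,"y":335,"z":60,"az":-0.064,"claw":0.6}
    - {"x":-576,"y":335,"z":60,"az":-0.064,"claw":0.6}

```text
validation failed for argument at $.ro...
```

```bash
python3 -c "
from h import *
plan([.615,-.006,.13],-156.5)"
```

```text
shift mm [-576.5  335.3  101. ] turn [ 0.002 -0.    -0.064] dist 675.0 t 0.1
```

Request:
servo_tool:
  rows:
    - {"x":-40,"y":23,"z":4,"az":0,"claw":0.6}
    - {"x":-80,"y":46,"z":8,"az":0,"claw":0.6}
    - {"x":-120,"y":70,"z":12,"az":0,"claw":0.6}
    - {"x":-160,"y":93,"z":16,"az":0,"claw":0.6}
    - {"x":-200,"y":116,"z":20,"az":0,"claw":0.6}
    - {"x":-240,"y":139,"z":24,"az":0,"claw":0.6}
    - {"x":-280,"y":162,"z":28,"az":-0.02,"claw":0.6}
    - {"x":-320,"y":186,"z":32,"az":-0.04,"claw":0.6}
    - {"x":-360,"y":209,"z":36,"az":-0.06,"claw":0.6}
    - {"x":-400,"y":232,"z":40,"az":-0.064,"claw":0.6}

```text
validation failed for argument at $.ro...
```

```bash
python3 -c "
from h import *
plan([.615,-.006,.13],-156.5)"
```

```text
shift mm [-576.5  335.3  101. ] turn [ 0.002 -0.    -0.064] dist 675.0 t 0.1
```

The error message is cut off, so I'll try a minimal row with every field given.

Request:
servo_tool:
  rows:
    - {"x":-40,"y":23,"z":4,"ax":0,"ay":0,"az":0,"claw":0.6}

```text
clock: 0.2
tcp_pos: [0.2145, -0.484, 0.2264]
tcp_rot: [3.141, -0.002, -2.801]
contact_force: [1.6, -0.7, -0.2]
width: 0.0733
gripper_force: 0.0
```

Request:
servo_tool:
  rows:
    - {"x":-40,"y":23,"z":4,"ax":0,"ay":0,"az":0,"claw":0.6}
    - {"x":-80,"y":46,"z":8,"ax":0,"ay":0,"az":0,"claw":0.6}
    - {"x":-120,"y":70,"z":12,"ax":0,"ay":0,"az":0,"claw":0.6}
    - {"x":-160,"y":93,"z":16,"ax":0,"ay":0,"az":0,"claw":0.6}
    - {"x":-200,"y":116,"z":20,"ax":0,"ay":0,"az":0,"claw":0.6}
    - {"x":-240,"y":139,"z":24,"ax":0,"ay":0,"az":0,"claw":0.6}
    - {"x":-280,"y":162,"z":28,"ax":0,"ay":0,"az":-0.02,"claw":0.6}
    - {"x":-320,"y":186,"z":32,"ax":0,"ay":0,"az":-0.04,"claw":0.6}
    - {"x":-360,"y":209,"z":36,"ax":0,"ay":0,"az":-0.06,"claw":0.6}
    - {"x":-400,"y":232,"z":40,"ax":0,"ay":0,"az":-0.064,"claw":0.6}

```text
clock: 1.2
tcp_pos: [0.5147, -0.1266, 0.1869]
tcp_rot: [3.141, -0.0, -2.731]
contact_force: [0.7, -0.5, 0.3]
width: 0.0511
gripper_force: 0.0
```

```bash
python3 -c "
from h import *
plan([.615,-.006,.13],-156.5)"
```

```text
shift mm [-140.2   70.5   56.9] turn [ 0.    -0.     0.001] dist 167.0 t 1.2
```

All fields are required. On to the hover over the orange offcut.

Request:
servo_tool:
  rows:
    - {"x":-140,"y":70,"z":57,"ax":0,"ay":0,"az":0,"claw":0.6}
    - {"x":-140,"y":70,"z":57,"ax":0,"ay":0,"az":0,"claw":0.6}
    - {"x":-140,"y":70,"z":57,"ax":0,"ay":0,"az":0,"claw":0.6}
    - {"x":-140,"y":70,"z":57,"ax":0,"ay":0,"az":0,"claw":0.6}
    - {"x":-140,"y":70,"z":57,"ax":0,"ay":0,"az":0,"claw":0.6}

```text
clock: 1.7
tcp_pos: [0.6145, -0.0066, 0.1277]
tcp_rot: [3.14, -0.004, -2.729]
contact_force: [-0.6, 0.1, -1.0]
width: 0.0511
gripper_force: 0.0
```

```bash
python3 - <<'E'
from h import *
c=get_calibration("wrist");im=capture("wrist");cv2.imwrite("pics/w1.png",im[:,:,::-1])
print(observe()["tcp_pos"],w2px("wrist",[[.615,-.006,.032],[.621,.094,.042],[.608,.0,.022]]))
hsv=cv2.cvtColor(im,cv2.COLOR_RGB2HSV)
m=((hsv[...,0]<20)&(hsv[...,1]>130)&(hsv[...,2]>60)).astype(np.uint8)
n,l,st,ce=cv2.connectedComponentsWithStats(m)
for i in range(1,n):
    if st[i,4]>200:
        r=cv2.minAreaRect(np.argwhere(l==i)[:,::-1].astype(np.float32))
        P=np.array([px2w("wrist",p,.038) for p in cv2.boxPoints(r)]);e=P-np.roll(P,1,0)
        print(st[i],P.mean(0),[(np.linalg.norm(v).round(4),np.degrees(np.arctan2(v[1],v[0])).round(1)) for v in e[:2]])
E
```

```text
[ 0.61415456 -0.00790003  0.12902119] [[258.47558774 199.32111475]
 [359.01560239 251.50812446]
 [267.54044385 192.07194677]]
[ 363   28   58   77 3716] [0.47696446 0.0445554  0.038     ] [(np.float64(0.0537), np.float64(-151.0)), (np.float64(0.0421), np.float64(113.5))]
[ 244  177   30   43 1206] [ 0.61270346 -0.00700143  0.038     ] [(np.float64(0.0374), np.float64(-157.2)), (np.float64(0.0244), np.float64(113.5))]
[106 338  45  45 945] [ 0.8193301  -0.05950962  0.038     ] [(np.float64(0.024), np.float64(-131.6)), (np.float64(0.0615), np.float64(152.8))]
```

View pics/w1.png

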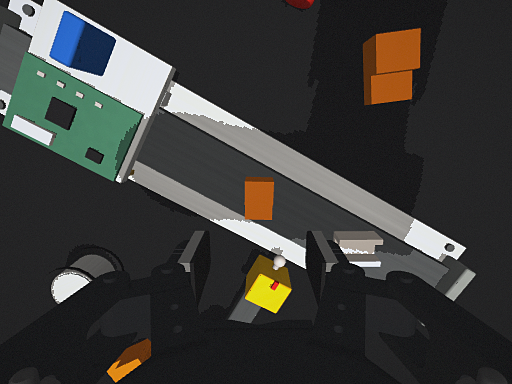

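The wrist view shows the orange offcut at (258,199), measuring 37 x 24, which is a match. The white one is at (357,245) and the fingers are clear of both. Descending now.

```bash
python3 -c "
from h import *
plan([.613,-.0068,.025],-157)"
```

```text
shift mm [  0.4   1.4 104. ] turn [ 0.    -0.003  0.01 ] dist 104.0 t 1.75
```

Request:
servo_tool:
  rows:
    - {"x":0,"y":1,"z":50,"ax":0,"ay":0,"az":0.01,"claw":0.6}
    - {"x":0,"y":1,"z":85,"ax":0,"ay":0,"az":0.01,"claw":0.6}
    - {"x":0,"y":1,"z":100,"ax":0,"ay":0,"az":0.01,"claw":0.6}
    - {"x":0,"y":1,"z":104,"ax":0,"ay":0,"az":0.01,"claw":0.6}
    - {"x":0,"y":1,"z":104,"ax":0,"ay":0,"az":0.01,"claw":0.1}
    - {"x":0,"y":1,"z":104,"ax":0,"ay":0,"az":0.01,"claw":0.1}
    - {"x":0,"y":1,"z":104,"ax":0,"ay":0,"az":0.01,"claw":0.1}
    - {"x":0,"y":1,"z":104,"ax":0,"ay":0,"az":0.01,"claw":0.1}
    - {"x":0,"y":1,"z":104,"ax":0,"ay":0,"az":0.01,"claw":0.1}
  squeeze: 30

```text
clock: 2.65
tcp_pos: [0.6153, -0.0077, 0.0283]
tcp_rot: [-3.14, 0.003, -2.741]
contact_force: [-0.3, -0.3, 5.5]
width: 0.023
gripper_force: 31.1
```

```bash
python3 -c "
from h import *
plan([.613,-.0068,.13],-157)
plan([.36,-.279,.13],-162)
plan([.36,-.279,.06],-162)"
```

```text
shift mm [   1.5    1.5 -101.7] turn [-0.001  0.003 -0.001] dist 102.0 t 2.65
shift mm [ 340.5 -150.6 -102.4] turn [-0.001  0.003  0.086] dist 386.0 t 2.65
shift mm [ 340.7 -150.4  -32.4] turn [-0.001  0.003  0.086] dist 374.0 t 2.65
```

Request:
servo_tool:
  rows:
    - {"x":0,"y":0,"z":-45,"ax":0,"ay":0,"az":0,"claw":0.1}
    - {"x":0,"y":0,"z":-95,"ax":0,"ay":0,"az":0,"claw":0.1}
    - {"x":340,"y":-150,"z":-105,"ax":0,"ay":0,"az":0.086,"claw":0.1}
    - {"x":340,"y":-150,"z":-105,"ax":0,"ay":0,"az":0.086,"claw":0.1}
    - {"x":340,"y":-150,"z":-105,"ax":0,"ay":0,"az":0.086,"claw":0.1}
    - {"x":340,"y":-150,"z":-105,"ax":0,"ay":0,"az":0.086,"claw":0.1}
    - {"x":340,"y":-150,"z":-105,"ax":0,"ay":0,"az":0.086,"claw":0.1}
    - {"x":340,"y":-150,"z":-105,"ax":0,"ay":0,"az":0.086,"claw":0.1}
    - {"x":340,"y":-150,"z":-105,"ax":0,"ay":0,"az":0.086,"claw":0.1}
    - {"x":340,"y":-150,"z":-105,"ax":0,"ay":0,"az":0.086,"claw":0.1}

```text
clock: 3.65
tcp_pos: [0.3567, -0.2797, 0.132]
tcp_rot: [-3.141, 0.001, -2.83]
contact_force: [0.8, 0.6, -0.6]
width: 0.0231
gripper_force: 30.4
```

```bash
python3 - <<'E'
from h import *
im=capture("wrist");cv2.imwrite("pics/w2.png",im[:,:,::-1])
print(w2px("wrist",[[.426,-.193,.07],[.453,-.312,.07],[.34,-.348,.07],[.303,-.226,.07],[.36,-.279,0]]).round())
plan([.36,-.279,.06],-162)
E
```

```text
[[330. 315.]
 [186. 304.]
 [175. 163.]
 [350. 166.]
 [257. 192.]]
shift mm [-4.4  0.3 72. ] turn [-0.001  0.    -0.003] dist 72.0 t 3.7
```

View pics/w2.png

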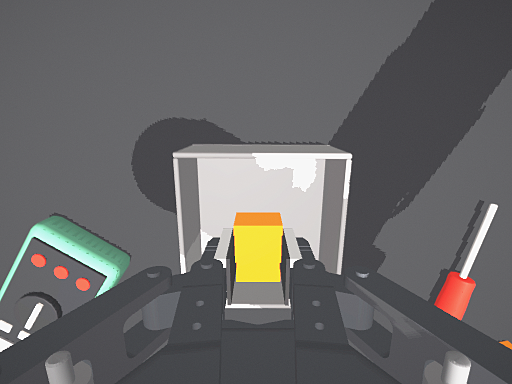

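The wrist view shows the orange offcut held at (258,245), inside the bin opening (columns 175–350, far rim at row 155). Lower, release, rise.

Request:
servo_tool:
  rows:
    - {"x":-2,"y":0,"z":40,"ax":0,"ay":0,"az":0,"claw":0.1}
    - {"x":-2,"y":0,"z":72,"ax":0,"ay":0,"az":0,"claw":0.1}
    - {"x":-2,"y":0,"z":75,"ax":0,"ay":0,"az":0,"claw":0.1}
    - {"x":-2,"y":0,"z":75,"ax":0,"ay":0,"az":0,"claw":0.5}
    - {"x":-2,"y":0,"z":75,"ax":0,"ay":0,"az":0,"claw":0.5}
    - {"x":-2,"y":0,"z":75,"ax":0,"ay":0,"az":0,"claw":0.5}
    - {"x":-2,"y":0,"z":40,"ax":0,"ay":0,"az":0,"claw":0.5}
    - {"x":-2,"y":0,"z":0,"ax":0,"ay":0,"az":0,"claw":0.6}

```text
clock: 4.5
tcp_pos: [0.3606, -0.2771, 0.1324]
tcp_rot: [3.141, -0.001, -2.828]
contact_force: [0.6, -1.3, 0.4]
width: 0.0509
gripper_force: 0.0
```

```bash
python3 -c "
from h import *
plan([.621,.094,.13],-60.5)"
```

```text
shift mm [-362.3  272.5    2.1] turn [ 0.002 -0.    -1.772] dist 453.0 t 4.5
```

Request:
servo_tool:
  rows:
    - {"x":-35,"y":27,"z":-10,"ax":0,"ay":0,"az":-0.14,"claw":0.6}
    - {"x":-72,"y":54,"z":-10,"ax":0,"ay":0,"az":-0.28,"claw":0.6}
    - {"x":-108,"y":81,"z":-10,"ax":0,"ay":0,"az":-0.42,"claw":0.6}
    - {"x":-145,"y":109,"z":-10,"ax":0,"ay":0,"az":-0.56,"claw":0.6}
    - {"x":-181,"y":136,"z":-10,"ax":0,"ay":0,"az":-0.7,"claw":0.6}
    - {"x":-217,"y":163,"z":-10,"ax":0,"ay":0,"az":-0.84,"claw":0.6}
    - {"x":-253,"y":190,"z":-10,"ax":0,"ay":0,"az":-0.98,"claw":0.6}
    - {"x":-290,"y":218,"z":-10,"ax":0,"ay":0,"az":-1.12,"claw":0.6}
    - {"x":-326,"y":245,"z":-10,"ax":0,"ay":0,"az":-1.26,"claw":0.6}
    - {"x":-362,"y":272,"z":0,"ax":0,"ay":0,"az":-1.4,"claw":0.6}

```text
clock: 5.5
tcp_pos: [0.6238, 0.0952, 0.1342]
tcp_rot: [-3.136, 0.0, -1.421]
contact_force: [1.3, -0.5, 0.2]
width: 0.0511
gripper_force: 0.0
```

Request:
servo_tool:
  rows:
    - {"x":0,"y":0,"z":0,"ax":0,"ay":0,"az":-0.14,"claw":0.6}
    - {"x":0,"y":0,"z":0,"ax":0,"ay":0,"az":-0.28,"claw":0.6}
    - {"x":0,"y":0,"z":0,"ax":0,"ay":0,"az":-0.37,"claw":0.6}
    - {"x":0,"y":0,"z":0,"ax":0,"ay":0,"az":-0.37,"claw":0.6}

```text
clock: 5.9
tcp_pos: [0.622, 0.0935, 0.1324]
tcp_rot: [-3.14, -0.0, -1.057]
contact_force: [0.4, -0.8, 0.9]
width: 0.0514
gripper_force: 0.0
```

```bash
python3 - <<'E'
from h import *
im=capture("wrist");cv2.imwrite("pics/w3.png",im[:,:,::-1])
print(w2px("wrist",[[.621,.094,.042]]))
plan([.621,.094,.025],-60.5)
E
```

```text
[[257.56470985 199.08598365]]
shift mm [ -1.1   0.6 107.3] turn [-0.001 -0.    -0.004] dist 107.0 t 5.95
```

View pics/w3.png

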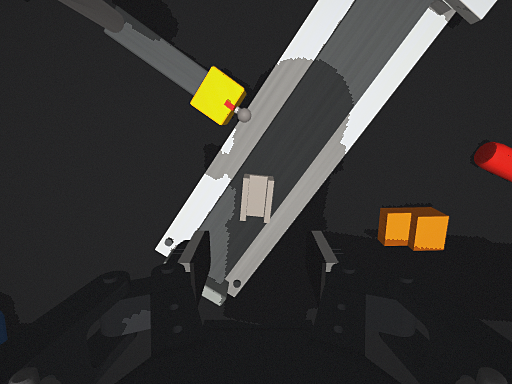

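The white offcut is centred at (257,199), exactly where predicted, with its walls aligned to the fingers. Descend, grip and lift.

Request:
servo_tool:
  rows:
    - {"x":-1,"y":0,"z":50,"ax":0,"ay":0,"az":0,"claw":0.6}
    - {"x":-1,"y":0,"z":85,"ax":0,"ay":0,"az":0,"claw":0.6}
    - {"x":-1,"y":0,"z":100,"ax":0,"ay":0,"az":0,"claw":0.6}
    - {"x":-1,"y":0,"z":105,"ax":0,"ay":0,"az":0,"claw":0.6}
    - {"x":-1,"y":0,"z":105,"ax":0,"ay":0,"az":0,"claw":0.1}
    - {"x":-1,"y":0,"z":105,"ax":0,"ay":0,"az":0,"claw":0.1}
    - {"x":-1,"y":0,"z":105,"ax":0,"ay":0,"az":0,"claw":0.1}
    - {"x":-1,"y":0,"z":105,"ax":0,"ay":0,"az":0,"claw":0.1}
    - {"x":-1,"y":0,"z":60,"ax":0,"ay":0,"az":0,"claw":0.1}
    - {"x":-1,"y":0,"z":0,"ax":0,"ay":0,"az":0,"claw":0.1}
  squeeze: 30

```text
clock: 6.95
tcp_pos: [0.6196, 0.0935, 0.1209]
tcp_rot: [3.137, 0.001, -1.058]
contact_force: [2.1, -0.0, 0.4]
width: 0.0252
gripper_force: 32.4
```

```bash
python3 -c "
from h import *
plan([.395,-.263,.13],-72)"
```

```text
shift mm [200.5 370.6  -7.6] turn [0.005 0.    0.198] dist 421.0 t 6.95
```

Request:
servo_tool:
  rows:
    - {"x":0,"y":0,"z":-18,"ax":0,"ay":0,"az":0,"claw":0.1}
    - {"x":22,"y":40,"z":-18,"ax":0,"ay":0,"az":0.03,"claw":0.1}
    - {"x":198,"y":367,"z":-18,"ax":0,"ay":0,"az":0.198,"claw":0.1}
    - {"x":198,"y":367,"z":-18,"ax":0,"ay":0,"az":0.198,"claw":0.1}
    - {"x":198,"y":367,"z":-18,"ax":0,"ay":0,"az":0.198,"claw":0.1}
    - {"x":198,"y":367,"z":-18,"ax":0,"ay":0,"az":0.198,"claw":0.1}
    - {"x":198,"y":367,"z":-18,"ax":0,"ay":0,"az":0.198,"claw":0.1}
    - {"x":198,"y":367,"z":-18,"ax":0,"ay":0,"az":0.198,"claw":0.1}
    - {"x":198,"y":367,"z":-18,"ax":0,"ay":0,"az":0.198,"claw":0.1}
    - {"x":198,"y":367,"z":-18,"ax":0,"ay":0,"az":0.198,"claw":0.1}

```text
clock: 7.95
tcp_pos: [0.3962, -0.261, 0.1399]
tcp_rot: [-3.141, -0.001, -1.259]
contact_force: [0.5, 1.0, -0.2]
width: 0.0251
gripper_force: 32.4
```

Request:
servo_tool:
  rows:
    - {"x":2,"y":0,"z":0,"ax":0,"ay":0,"az":0,"claw":0.1}
    - {"x":2,"y":0,"z":0,"ax":0,"ay":0,"az":0,"claw":0.1}

```text
clock: 8.15
tcp_pos: [0.3991, -0.2609, 0.1396]
tcp_rot: [-3.141, -0.0, -1.257]
contact_force: [0.2, 0.1, -0.6]
width: 0.0253
gripper_force: 32.4
```

```bash
python3 -c "
from h import *
plan([.395,-.263,.06],-72)"
```

```text
shift mm [ 0.7  4.6 79.6] turn [-0.001 -0.    -0.001] dist 80.0 t 8.15
```

Request:
servo_tool:
  rows:
    - {"x":0,"y":5,"z":40,"ax":0,"ay":0,"az":0,"claw":0.1}
    - {"x":0,"y":5,"z":75,"ax":0,"ay":0,"az":0,"claw":0.1}
    - {"x":0,"y":5,"z":80,"ax":0,"ay":0,"az":0,"claw":0.1}
    - {"x":0,"y":5,"z":80,"ax":0,"ay":0,"az":0,"claw":0.45}
    - {"x":0,"y":5,"z":80,"ax":0,"ay":0,"az":0,"claw":0.45}
    - {"x":0,"y":5,"z":80,"ax":0,"ay":0,"az":0,"claw":0.45}
    - {"x":0,"y":5,"z":40,"ax":0,"ay":0,"az":0,"claw":0.45}
    - {"x":0,"y":5,"z":0,"ax":0,"ay":0,"az":0,"claw":0.5}
    - {"x":0,"y":5,"z":-20,"ax":0,"ay":0,"az":0,"claw":0.6}

```text
clock: 9.05
tcp_pos: [0.3963, -0.2631, 0.1644]
tcp_rot: [-3.136, -0.005, -1.255]
contact_force: [-0.5, -1.4, 0.2]
width: 0.0512
gripper_force: 0.0
```

```bash
python3 - <<'E'
from h import *
im=capture("scene");cv2.imwrite("pics/s4.png",im[:,:,::-1])
cv2.imwrite("pics/s4c.png",cv2.resize(im[80:180,200:330,::-1],None,fx=5,fy=5,interpolation=cv2.INTER_CUBIC))
yaw=np.radians(-5.4);e=np.array([-np.sin(yaw),np.cos(yaw)])
print(e)
plan([.5575,-.1605,.17],-5.4)
E
```

```text
[0.09410831 0.99556196]
shift mm [ -48.4 -184.3   -2.3] turn [-0.003 -0.012 -1.161] dist 191.0 t 9.1
```

View pics/s4c.png

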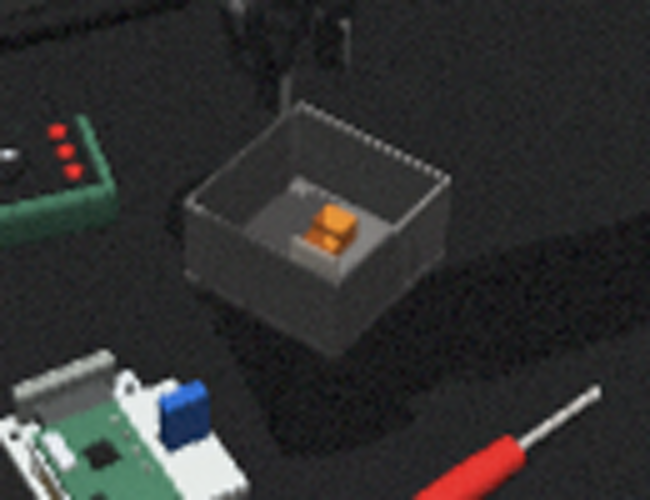

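Both offcuts are in the bin, orange at crop (333,228) and white beside it at (315,255), and the bin is upright. Next is the tab.

Request:
servo_tool:
  rows:
    - {"x":-6,"y":-22,"z":0,"ax":0,"ay":0,"az":-0.14,"claw":0.7}
    - {"x":-12,"y":-44,"z":0,"ax":0,"ay":0,"az":-0.28,"claw":0.7}
    - {"x":-18,"y":-66,"z":0,"ax":0,"ay":0,"az":-0.42,"claw":0.7}
    - {"x":-24,"y":-90,"z":0,"ax":0,"ay":0,"az":-0.56,"claw":0.7}
    - {"x":-30,"y":-115,"z":0,"ax":0,"ay":0,"az":-0.7,"claw":0.7}
    - {"x":-37,"y":-140,"z":0,"ax":0,"ay":0,"az":-0.84,"claw":0.7}
    - {"x":-43,"y":-163,"z":0,"ax":0,"ay":0,"az":-0.98,"claw":0.7}
    - {"x":-48,"y":-184,"z":0,"ax":0,"ay":0,"az":-1.12,"claw":0.7}
    - {"x":-48,"y":-184,"z":0,"ax":0,"ay":0,"az":-1.16,"claw":0.7}
    - {"x":-48,"y":-184,"z":0,"ax":0,"ay":0,"az":-1.16,"claw":0.7}

```text
clock: 10.1
tcp_pos: [0.5551, -0.1591, 0.1599]
tcp_rot: [-3.142, -0.001, -0.095]
contact_force: [0.0, -0.3, 0.1]
width: 0.0598
gripper_force: 0.0
```

```bash
python3 - <<'E'
from h import *
im=capture("wrist");cv2.imwrite("pics/w5.png",im[:,:,::-1])
s=observe();print(s["tcp_pos"],s["tcp_rot"],w2px("wrist",[[.5565,-.1605,.078]]))
hsv=cv2.cvtColor(im,cv2.COLOR_RGB2HSV)
m=((abs(hsv[...,0].astype(int)-110)<15)&(hsv[...,1]>120)&(hsv[...,2]>60)).astype(np.uint8)
n,l,st,ce=cv2.connectedComponentsWithStats(m)
for i in range(1,n):
    if st[i,4]>200: print(st[i],ce[i],px2w("wrist",ce[i],.078))
plan([.5565,-.1605,.048],-5.4)
E
```

```text
[ 0.55471173 -0.15937005  0.15998828] [ 3.14158023e+00 -1.10248507e-03 -9.66277704e-02] [[259.05410707 198.27616685]]
[251 173  16  43 670] [258.43731343 194.43880597] [ 0.55980968 -0.16031057  0.078     ]
shift mm [  1.8   1.  112. ] turn [ 0.    -0.001 -0.002] dist 112.0 t 10.15
```

View pics/w5.png

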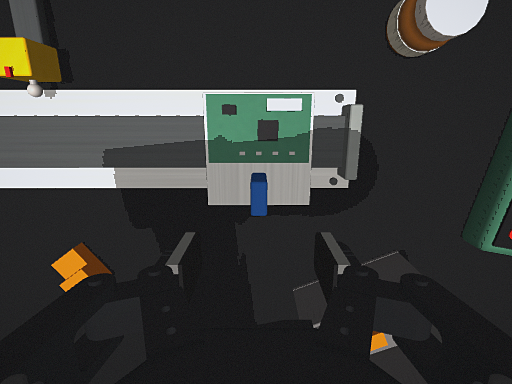

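Tab at (258,194), within 3 mm of prediction and between the fingers. The ball is at (36,88). Descend and pinch.

Request:
servo_tool:
  rows:
    - {"x":3,"y":1,"z":45,"ax":0,"ay":0,"az":0,"claw":0.7}
    - {"x":3,"y":1,"z":85,"ax":0,"ay":0,"az":0,"claw":0.7}
    - {"x":3,"y":1,"z":105,"ax":0,"ay":0,"az":0,"claw":0.7}
    - {"x":3,"y":1,"z":111,"ax":0,"ay":0,"az":0,"claw":0.7}
    - {"x":3,"y":1,"z":111,"ax":0,"ay":0,"az":0,"claw":0.05}
    - {"x":3,"y":1,"z":111,"ax":0,"ay":0,"az":0,"claw":0.05}
    - {"x":3,"y":1,"z":111,"ax":0,"ay":0,"az":0,"claw":0.05}
    - {"x":3,"y":1,"z":111,"ax":0,"ay":0,"az":0,"claw":0.05}
    - {"x":3,"y":1,"z":111,"ax":0,"ay":0,"az":0,"claw":0.05}
    - {"x":3,"y":1,"z":111,"ax":0,"ay":0,"az":0,"claw":0.05}
  squeeze: 50

```text
clock: 11.15
tcp_pos: [0.5585, -0.161, 0.0502]
tcp_rot: [3.141, -0.003, -0.095]
contact_force: [-1.0, 0.5, 6.8]
width: 0.0133
gripper_force: 49.8
```

```bash
python3 - <<'E'
from h import *
# ball vs tab from w5 (calibration at that pose differs by 111mm in z only: redo with pose shift)
c=get_calibration("wrist");R,_=cv2.Rodrigues(c["rvec"]);s=observe();print(s["tcp_pos"],s["tcp_rot"],s["contact_force"])
tc=s["tcp_pos"];o=-R.T@c["tvec"]+(np.array([.55471,-.15937,.15999])-tc)
for uv,z in[((36,88),.022),((8,71),.048),((258.4,194.4),.078),((259,193),.036)]:
    d=R.T@np.linalg.inv(c["intrinsics"])@np.r_[uv,1];p=o+d*(z-o[2])/d[2]
    print(uv,p,"along",p[:2]@[.0941,.9956])
print("tcp along",tc[:2]@[.0941,.9956])
E
```

```text
[ 0.55845983 -0.16097275  0.05016872] [ 3.14116741 -0.0032154  -0.09530796] [-1.04398435  0.50412528  6.79840302]
(36, 88) [0.66732163 0.03746689 0.022     ] along 0.10009699741182423
(8, 71) [0.67812622 0.03798098 0.048     ] along 0.10162554321770288
(258.4, 194.4) [ 0.55998841 -0.1603252   0.078     ] along -0.10692486337094423
(259, 193) [ 0.55027011 -0.16011416  0.036     ] along -0.10762923925783194
tcp along -0.10771339717870154
```

Gripped at 49.8 N. The remaining slide is about 208 mm along -tool y. First I'll do 150 mm quickly, which stops short of the ramp at about 168.

Request:
servo_tool:
  rows:
    - {"x":0,"y":-8,"z":0,"ax":0,"ay":0,"az":0,"claw":0.05}
    - {"x":0,"y":-24,"z":0,"ax":0,"ay":0,"az":0,"claw":0.05}
    - {"x":0,"y":-44,"z":0,"ax":0,"ay":0,"az":0,"claw":0.05}
    - {"x":0,"y":-64,"z":0,"ax":0,"ay":0,"az":0,"claw":0.05}
    - {"x":0,"y":-84,"z":0,"ax":0,"ay":0,"az":0,"claw":0.05}
    - {"x":0,"y":-104,"z":0,"ax":0,"ay":0,"az":0,"claw":0.05}
    - {"x":0,"y":-124,"z":0,"ax":0,"ay":0,"az":0,"claw":0.05}
    - {"x":0,"y":-140,"z":0,"ax":0,"ay":0,"az":0,"claw":0.05}
    - {"x":0,"y":-150,"z":0,"ax":0,"ay":0,"az":0,"claw":0.05}
    - {"x":0,"y":-150,"z":0,"ax":0,"ay":0,"az":0,"claw":0.05}

```text
clock: 12.15
tcp_pos: [0.5727, -0.0101, 0.0502]
tcp_rot: [-3.141, -0.003, -0.094]
contact_force: [-2.5, 0.9, 7.8]
width: 0.0134
gripper_force: 50.0
```

```bash
cat > st.py <<'E'
from h import *
s=observe();e=np.array([.0941,.9956]);n=np.array([.9956,-.0941])
print("along",s["tcp_pos"][:2]@e,"across",s["tcp_pos"][:2]@n,"F",s["contact_force"].round(2),"z",s["tcp_pos"][2],"rot",s["tcp_rot"].round(4),s["gripper_force"],s["clock"])
E
python3 st.py
```

```text
along 0.04382361069999227 across 0.5711325493271188 F [-2.47  0.86  7.84] z 0.05018353152712524 rot [-3.141e+00 -2.900e-03 -9.410e-02] 49.988399147987366 12.15
```

Request:
servo_tool:
  rows:
    - {"x":0,"y":-8,"z":0,"ax":0,"ay":0,"az":0,"claw":0.05}
    - {"x":0,"y":-16,"z":0,"ax":0,"ay":0,"az":0,"claw":0.05}
    - {"x":0,"y":-24,"z":0,"ax":0,"ay":0,"az":0,"claw":0.05}
    - {"x":0,"y":-32,"z":0,"ax":0,"ay":0,"az":0,"claw":0.05}
    - {"x":0,"y":-38,"z":0,"ax":0,"ay":0,"az":0,"claw":0.05}
    - {"x":0,"y":-42,"z":0,"ax":0,"ay":0,"az":0,"claw":0.05}
    - {"x":0,"y":-45,"z":0,"ax":0,"ay":0,"az":0,"claw":0.05}
    - {"x":0,"y":-47,"z":0,"ax":0,"ay":0,"az":0,"claw":0.05}
    - {"x":0,"y":-48,"z":0,"ax":0,"ay":0,"az":0,"claw":0.05}

```text
clock: 13.05
tcp_pos: [0.577, 0.0355, 0.0502]
tcp_rot: [3.14, -0.002, -0.095]
contact_force: [-3.0, -4.2, 7.2]
width: 0.0134
gripper_force: 50.1
```

Request:
servo_tool:
  rows:
    - {"x":0,"y":-1,"z":0,"ax":0,"ay":0,"az":0,"claw":0.05}
    - {"x":0,"y":-2,"z":0,"ax":0,"ay":0,"az":0,"claw":0.05}

```text
clock: 13.25
tcp_pos: [0.5771, 0.0373, 0.0502]
tcp_rot: [3.14, -0.002, -0.095]
contact_force: [-2.4, -3.4, 7.3]
width: 0.013
gripper_force: 50.1
```

Request:
servo_tool:
  rows:
    - {"x":0,"y":-1,"z":0,"ax":0,"ay":0,"az":0,"claw":0.05}
    - {"x":0,"y":-2,"z":0,"ax":0,"ay":0,"az":0,"claw":0.05}

```text
clock: 13.45
tcp_pos: [0.5773, 0.0393, 0.0501]
tcp_rot: [3.14, -0.002, -0.095]
contact_force: [-2.1, -3.1, 6.9]
width: 0.0132
gripper_force: 50.1
```

```bash
python3 st.py
```

```text
along 0.09346936054576216 across 0.5710631723765767 F [-2.09 -3.1   6.91] z 0.050133966805255434 rot [ 3.1403e+00 -2.1000e-03 -9.5300e-02] 50.0923615694046 13.45
```

Steady land drag of about 3 N. Continuing in small steps.

Request:
servo_tool:
  rows:
    - {"x":0,"y":-1,"z":0,"ax":0,"ay":0,"az":0,"claw":0.05}
    - {"x":0,"y":-2,"z":0,"ax":0,"ay":0,"az":0,"claw":0.05}

```text
clock: 13.65
tcp_pos: [0.5775, 0.0413, 0.0502]
tcp_rot: [3.14, -0.002, -0.095]
contact_force: [-1.6, -3.9, 7.9]
width: 0.0129
gripper_force: 50.1
```

Request:
servo_tool:
  rows:
    - {"x":0,"y":-1,"z":0,"ax":0,"ay":0,"az":0,"claw":0.05}

```text
clock: 13.75
tcp_pos: [0.5776, 0.0424, 0.0502]
tcp_rot: [3.14, -0.002, -0.095]
contact_force: [-2.4, -2.9, 6.8]
width: 0.013
gripper_force: 50.1
```

Request:
servo_tool:
  rows:
    - {"x":0,"y":-1,"z":0,"ax":0,"ay":0,"az":0,"claw":0.05}

```text
clock: 13.85
tcp_pos: [0.5777, 0.0435, 0.0502]
tcp_rot: [3.141, -0.002, -0.095]
contact_force: [-2.3, -2.0, 7.0]
width: 0.0132
gripper_force: 50.1
```

Request:
servo_tool:
  rows:
    - {"x":0,"y":-1,"z":0,"ax":0,"ay":0,"az":0,"claw":0.05}

```text
clock: 13.95
tcp_pos: [0.5778, 0.0447, 0.0502]
tcp_rot: [3.141, -0.002, -0.095]
contact_force: [-2.3, -0.4, 8.0]
width: 0.0132
gripper_force: 50.1
```

Drag is falling, so the ball is starting to drop in. Half-millimetre steps from here.

Request:
servo_tool:
  rows:
    - {"x":0,"y":-0.5,"z":0,"ax":0,"ay":0,"az":0,"claw":0.05}
    - {"x":0,"y":-0.5,"z":0,"ax":0,"ay":0,"az":0,"claw":0.05}

```text
clock: 14.15
tcp_pos: [0.5779, 0.0457, 0.0502]
tcp_rot: [-3.141, -0.002, -0.095]
contact_force: [-2.5, -0.5, 7.0]
width: 0.0131
gripper_force: 50.1
```

Request:
servo_tool:
  rows:
    - {"x":0,"y":-0.5,"z":0,"ax":0,"ay":0,"az":0,"claw":0.05}
    - {"x":0,"y":-0.5,"z":0,"ax":0,"ay":0,"az":0,"claw":0.05}

```text
clock: 14.35
tcp_pos: [0.578, 0.0464, 0.0502]
tcp_rot: [-3.141, -0.003, -0.095]
contact_force: [-2.9, 0.9, 7.6]
width: 0.0132
gripper_force: 50.1
```

Request:
servo_tool:
  rows:
    - {"x":0,"y":-0.5,"z":0,"ax":0,"ay":0,"az":0,"claw":0.05}
    - {"x":0,"y":-0.5,"z":0,"ax":0,"ay":0,"az":0,"claw":0.05}

```text
clock: 14.55
tcp_pos: [0.5781, 0.0469, 0.0502]
tcp_rot: [-3.141, -0.003, -0.095]
contact_force: [-3.0, 1.4, 7.5]
width: 0.0133
gripper_force: 50.1
```

The carriage now pulls forward at +1.4 N, so the detent is drawing it in. I'll continue until it balances.

Request:
servo_tool:
  rows:
    - {"x":0,"y":-0.5,"z":0,"ax":0,"ay":0,"az":0,"claw":0.05}
    - {"x":0,"y":-0.5,"z":0,"ax":0,"ay":0,"az":0,"claw":0.05}

```text
clock: 14.75
tcp_pos: [0.5781, 0.0472, 0.0502]
tcp_rot: [-3.141, -0.002, -0.095]
contact_force: [-2.1, -0.9, 6.5]
width: 0.0134
gripper_force: 50.1
```

Request:
servo_tool:
  rows:
    - {"x":0,"y":-0.5,"z":0,"ax":0,"ay":0,"az":0,"claw":0.05}
    - {"x":0,"y":-0.5,"z":0,"ax":0,"ay":0,"az":0,"claw":0.05}

```text
clock: 14.95
tcp_pos: [0.5781, 0.0474, 0.0502]
tcp_rot: [3.141, -0.002, -0.095]
contact_force: [-2.2, -1.7, 7.1]
width: 0.013
gripper_force: 50.1
```

Request:
servo_tool:
  rows:
    - {"x":0,"y":-0.5,"z":0,"ax":0,"ay":0,"az":0,"claw":0.05}
    - {"x":0,"y":-0.5,"z":0,"ax":0,"ay":0,"az":0,"claw":0.05}

```text
clock: 15.15
tcp_pos: [0.5781, 0.0476, 0.0502]
tcp_rot: [3.141, -0.002, -0.095]
contact_force: [-2.5, -3.2, 7.5]
width: 0.013
gripper_force: 50.1
```

Half-millimetre commands now give only 0.2 mm of motion while resistance rises (-0.9, -1.7, -3.2 N). The ball is seated, so I'll relax the push by 0.8 mm and check by picture.

Request:
servo_tool:
  rows:
    - {"x":0,"y":0.8,"z":0,"ax":0,"ay":0,"az":0,"claw":0.05}
    - {"x":0,"y":0.8,"z":0,"ax":0,"ay":0,"az":0,"claw":0.05}
    - {"x":0,"y":0.8,"z":0,"ax":0,"ay":0,"az":0,"claw":0.05}
    - {"x":0,"y":0.8,"z":0,"ax":0,"ay":0,"az":0,"claw":0.05}

```text
clock: 15.55
tcp_pos: [0.5781, 0.0474, 0.0501]
tcp_rot: [-3.141, -0.002, -0.095]
contact_force: [-2.5, -0.3, 8.0]
width: 0.0129
gripper_force: 50.1
```

```bash
python3 st.py; python3 - <<'E'
from h import *
a=capture("wrist")[:,:,::-1];b=capture("scene")[70:280,180:330,::-1]
A=cv2.resize(a,(400,300));B=cv2.resize(b,(390,546))
o=np.zeros((560,800,3),np.uint8);o[:300,:400]=A;o[:546,405:795]=B
cv2.imwrite("pics/fin.png",o)
E
```

```text
along 0.10157939945997783 across 0.5710906888870537 F [-2.54 -0.3   8.02] z 0.05014804238320569 rot [-3.1414e+00 -2.4000e-03 -9.5300e-02] 50.1102089881897 15.55
```

View pics/fin.png

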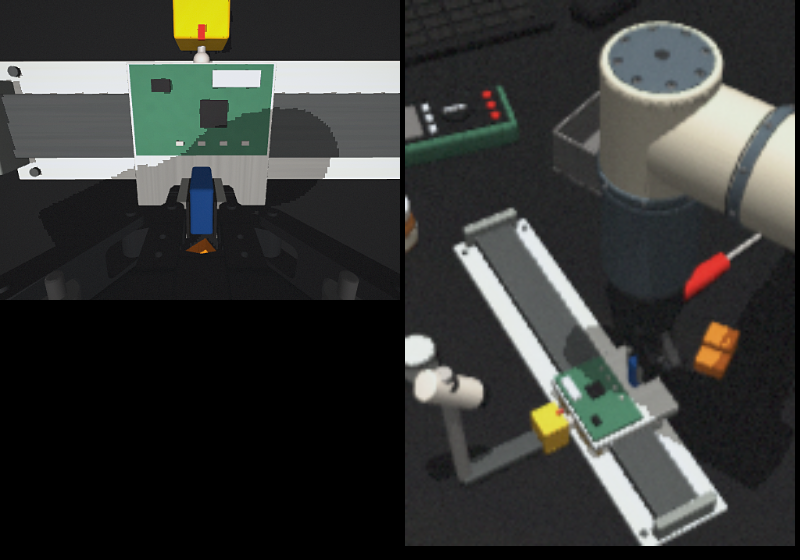

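The wrist view has the pointer and ball at column 202, the tab at 202 and the board's middle at 201.5, so they line up. The tab is gripped at 50 N with almost no push along the rail. Handing in.

```bash
python3 -c "
from station import *
print(close_job())"
```

```text
the job is handed in; nothing more can be done
None
```

The job is handed in (no verdict came back): both offcuts are in the scrap bin, and the carriage is seated on the detent and at rest, with the tab still gripped at 50 N at 15.6 s on the clock.

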